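# Run down the carver's hold-down nuts, backing off the crossed one

### The arm

A 6-joint arm with a two-finger parallel gripper is mounted at the origin on the work surface. World frame = base frame: x ahead of the robot, y to its left, z up, the work surface at z = 0. Lengths are in mm, angles in rad, forces in N, time in s.
With the tool pointing down it reaches from about 275 to 750 mm from the base axis. Payload 10.2 kg.
Tool frame: the origin (TCP) lies at the very end of the fingers, on their centre line; the grasp point (between the pads) lies ctrl.grip_depth behind it (ctrl.grip_depth is the distance from the TCP to the grasp point, in mm); z points along the fingers, y is the direction in which the jaws open and shut (so a half turn about z gives the same grasp; the last joint's range is limited). The gripper opens to 85 mm and grips with 20 to 120 N. Pads are 22 mm wide; open, the fingers measure 114 mm over their backs; the gripper's body (76 mm by 85 mm) begins 54 mm behind the grasp point. The pads swing forward as they close: fully open they stand 13 mm farther back than shut.
Start: joints at [1.105, 0.313, 1.498, -0, 1.331, -0.223], TCP at [126.234, 509.604, 206.194] pointing down, gripper open.
Joint ranges: [-2.94, 2.94], [-0.97, 2.17], [0.19, 2.56], [-1.23, 4.37], [0.02, 3.11], [-2.88, 2.88]. Speed limits (rad/s): [2.39, 2.39, 3.01, 3.14, 3.14, 3.14].

### API

Orientations are given as a unit quaternion [w, x, y, z].
In Python, from rig import telemetry, eyes, ctrl, nets gives the robot as it stands. The module is installed in compiled form; this text tells all that it offers.
- The arm moves only by the tool drive_tool, never from a script. Its argument "series" is text: rows parted by semicolons, each of 7 numbers parted by spaces: the shift along the tool's x, y, z normalised to -1 to 1, where 1 is 0.12 m, then the turn, a rotation vector about the tool's x, y, z normalised to -1 to 1, where 1 is 0.5 rad, then the opening, from 0 (shut) to 1 (fully open). In form: tx ty tz wx wy wz hand; .... A call has 1 to 20 rows; each row is the pose to reach, as a shift and turn from the pose measured when the call began, along the tool's axes at that moment; what a row does not reach only later rows make up. A row lasts 1/10 s, in which the tool goes at most 50 mm and 8.59 degrees, less where a joint would pass 70% of its speed; a pose out of reach is approached as far as the arm can. A call with a number of a shift or a turn outside -1 to 1 is refused whole. A call with a gripper value outside its range is refused whole. The fingers move at their own pace and stop on an object; "newtons" is the grip in N (left out, the last holds). Time passes only in rows, so rows that repeat a pose let the fingers close. It gives the time, the measured TCP pose, the force and the opening at its end, in the units of the state.
- telemetry.sense(): the state, without advancing time (a new reading comes with each control period).
- eyes.capture(name): name is "side" or "top" or "wrist"; returns a dict with "frame" (480x640x3 uint8, red, green, blue), "fx", "fy", "cx", "cy" (pixels), "view" (4x4, takes a point from world to camera coordinates). Camera axes: x right, y up, looking along -z (the intrinsics and any distortion apply to the point x, -y, -z); pixel columns grow to the right and rows downward; lengths in mm; the calibration is good to about 2 mm. A picture is of the moment at which its call begins. There is no depth.
- ctrl.finish_job(): hands the job in, once; it reports no verdict.
Trained networks look in a picture, given as the dict that the camera call returned (one of the last four; its "shot" number tells which), for a name from the list of things; names that differ only in an ending like _2 or _b are one class to them, and where a whole thing is asked for, a point or a joint stands for the part that bears it (a point fixed in the world has none). Each returns a list of dicts, best first, with "confidence" (0 to 1); they miss things now and then, are a little off and sometimes report something else, mostly with a low value. They report only what shows in the picture. A call takes as long as a camera call.
- nets.spot_in(name, picture): "rect" ([left, top, right, bottom] in pixels, round what is visible of it).
The state is a dict: "time_s": time; "joints": joint angles; "dq": joint speeds; "tau": joint torques, N m; "eef_pos": TCP position; "ee_rot": TCP orientation; "force": force on the tool from outside, world axes, zero at the start; "wrist_torque": the same for the moment, N m; "grip_width": opening from 0.0 (shut) to 1.0 (fully open).
Only numpy, scipy, OpenCV 4.12 (cv2) and the standard library are available. Lean on these libraries where they do the work, as an engineer would, in place of code of your own. Each camera call takes 0.05 s, during which the arm holds its last target. There are 200 camera calls.

### The job

Run the three two-armed hand nuts of the hold-downs down clockwise until each is seated snug on its washer, pushing their arms round with the shut fingertips and never pushing harder than 20 N. One of the three has been started crossed and goes stiff within its first third of a turn, still clear of its washer: the moment you feel that, stop, and wind that nut back up against the clip at the top of its stud and leave it there. Do not disturb the tools and the offcut beside the board.

Things in the scene. Friction and masses are not known exactly. Their poses are not given: they have to be found in the camera images.
- board: Plywood clamping board 270 x 440 x 18 mm, fixed on the bench; origin: centre of its underside, x across, y along it. A carved rail 110 x 400 x 30 mm lies along its middle. Three steel strap hold-downs (a, b far, c near) stand on T-tracks at x = +80 and -80 mm: bar 99 x 34 x 12 mm, upright 16 mm stud, washer. Bar top 60, washer top 63, stud tip 100 mm above the bench.
- nut_a (a point): Hand nut a: on its vertical axis at arm height; x along the arms, z up, turns with it. Steel hub 42 mm wide, 26 high; two opposite level round arms 12 mm thick, each ending in an 18 mm ball centred 60 mm from the axis. Arm centre line 18 mm above the hub's underside: 81 mm above the bench seated, 86 backed off. Either arm can be pushed; within their circle only hub and stud rise above 63 mm.
- nut_b (a point): Hand nut of hold-down b, same as nut_a.
- nut_c (a point): Hand nut of hold-down c, same as nut_a.
- turn_a (a joint): Turn of nut a, rad, clockwise from above (tightening, sinks 8 mm a turn); 0 = up against the clip, a hard stop. Starts at 0.35 to 1.15, stays where left. Runs free at 0.06 N m to 4.2, the washer; then 0.5 N m (10 N at 50 mm) for 0.3 rad, then dead hard. A crossed nut does that same stiffening and dead stop already at 1.6 to 2.4, and turns back freely; which one is crossed varies and cannot be seen.
- turn_b (a joint): Turn of hand nut b, same as turn_a.
- turn_c (a joint): Turn of hand nut c, same as turn_a.
- wingnut_a: Hand nut a as a whole: origin on its axis at the underside of its hub (sinks with it, does not turn).
- wingnut_b: Hand nut b as a whole, same as wingnut_a.
- wingnut_c: Hand nut c as a whole, same as wingnut_a.
- gouge_1_mid (a point): Carving gouge with wooden handle, 225 mm long, 28 mm thick, lying on the bench left of the board: its middle. Bystander.
- gouge_2_mid (a point): Second gouge, 213 mm long, 25 mm thick, lying left of the board: its middle. Bystander.
- mallet_mid (a point): Carver's round wooden mallet, 88 mm across, 230 mm high, standing on its head right of the board: its middle. Bystander.
- offcut_mid (a point): Wooden offcut 110 x 50 x 35 mm lying right of the board: its centre. Bystander.

How it is judged:
By the outcome, as a careful person would: the job done as asked, in the order asked, and still so for the second after the job is handed in, with the robot touching nothing.
It also fails if it takes over 64 s, if anything falls off the work surface, if the arm or the gripper's body presses on something with over 40 N, if the wrist force passes 120 N, or if a joint passes its speed limit or range.

## Working session

There is one attempt and no reset: what is moved stays moved. The work goes in short steps, Python scripts to look and compute and a tool call to move; the robot and the scene stay as the last step left them, time stands still between calls to the robot, and variables do not carry over. Pictures are saved under pics/ and viewed, about 8 in all and at most 12, crops included, and the job is handed in when it is done.

Besides the shell and the picture viewer there is one more tool, called after "Emit:" by a JSON object that holds its "op" and its "data". drive_tool: Moves the arm, as the interface text tells. Scaled input: -1 to 1 covers 0.12 m each way for a shift and 0.5 rad each way for a turn. Its arguments: {"type":"object","properties":{"series":{"type":"string"},"newtons":{"type":"number"}},"required":["series"]}

```bash
mkdir -p pics
python3 - <<'E'
from rig import telemetry, eyes, ctrl, nets
import cv2, numpy as np
print(telemetry.sense(), ctrl.grip_depth)
for n in ("top","side"):
    p=eyes.capture(n); cv2.imwrite(f"pics/{n}0.png",p["frame"][:,:,::-1])
    print(n,p["fx"],p["fy"],p["cx"],p["cy"],p["view"].tolist() if hasattr(p["view"],"tolist") else p["view"], [k for k in p])
    for o in ("wingnut_a","nut_a","board","mallet_mid","gouge_1_mid","offcut_mid"):
        print(o,[(np.round(d["rect"]).astype(int).tolist(),round(d["confidence"],2)) for d in nets.spot_in(o,p)][:5])
E
```

```text
{'time_s': 0.0, 'joints': array([ 1.10461404e+00,  3.13437679e-01,  1.49843857e+00, -2.52032311e-05,
        1.33097871e+00, -2.23391605e-01]), 'dq': array([ 0.00050716, -0.0004642 , -0.00024843, -0.00034562, -0.00241864,
       -0.00153029]), 'tau': array([ 9.44975750e-05, -4.12250519e+01, -2.59749484e+01, -1.45067852e-04,
        4.00786987e-03,  4.68007798e-06]), 'eef_pos': array([126.09950133, 509.33754781, 205.64083323]), 'ee_rot': array([-2.01809770e-04,  1.21094396e-01,  9.92640795e-01, -5.98148311e-04]), 'force': array([-0.33161474, -0.84431213,  0.56563434]), 'wrist_torque': array([-0.01224496,  0.08203831,  0.02103339]), 'grip_width': 0.998246990985533} 18.700000000000003
top 481.43282544099014 481.43282544099014 326.88266490854926 234.2804442022814 [[0.009694324545280481, -0.9998913514273571, -0.011104297023437066, 10.292612218329491], [0.9965044512836214, 0.008738826984538912, 0.0830813545560209, -537.2983015469647], [-0.08297528935496234, -0.011870899026958079, 0.9964808995222899, -1384.6824906321929], [0.0, 0.0, 0.0, 1.0]] ['frame', 'fx', 'fy', 'cx', 'cy', 'view', 'shot
[... 605 characters left out ...]
538989495], [0.11700148500742177, 0.6114183965337262, 0.7826098625025022, -139.5819996460312], [-0.1649344290396125, -0.7651163756759755, 0.6224094840134082, -1060.6212961421081], [0.0, 0.0, 0.0, 1.0]] ['frame', 'fx', 'fy', 'cx', 'cy', 'view', 'shot']
wingnut_a [([317, 192, 363, 211], 0.9), ([274, 242, 319, 268], 0.73), ([349, 257, 413, 280], 0.63), ([348, 258, 408, 280], 0.3)]
nut_a [([348, 257, 410, 282], 0.9), ([270, 242, 316, 271], 0.76), ([316, 191, 363, 211], 0.62), ([270, 239, 321, 270], 0.39)]
board [([254, 200, 414, 348], 0.93), ([236, 161, 302, 170], 0.56)]
mallet_mid [([274, 363, 327, 478], 0.78)]
gouge_1_mid [([257, 175, 324, 188], 0.64)]
offcut_mid [([412, 377, 477, 444], 0.86)]
```

View pics/top0.png

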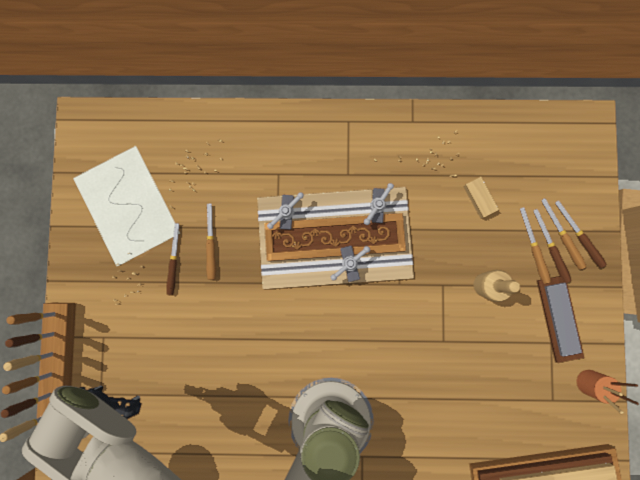

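View pics/side0.png

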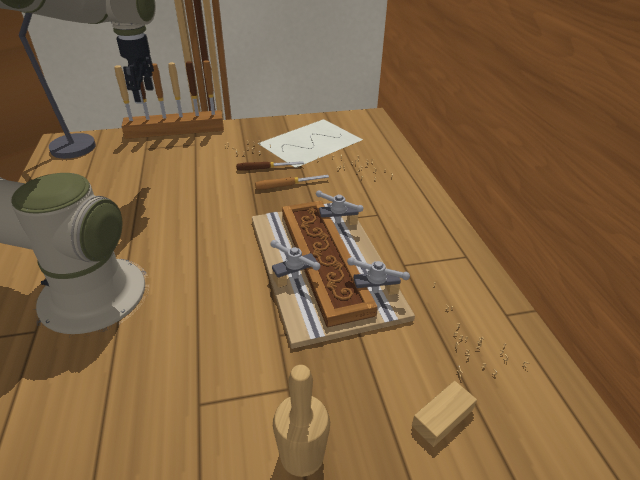

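Run:
```python
import cv2
a=cv2.imread("pics/top0.png")[180:285,260:400]; cv2.imwrite("pics/top0c.png",cv2.resize(a,None,fx=5.5,fy=5.5,interpolation=cv2.INTER_CUBIC))
a=cv2.imread("pics/side0.png")[185:290,265:415]; cv2.imwrite("pics/side0c.png",cv2.resize(a,None,fx=5,fy=5,interpolation=cv2.INTER_CUBIC))
```

```text
(no output)
```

View pics/top0c.png

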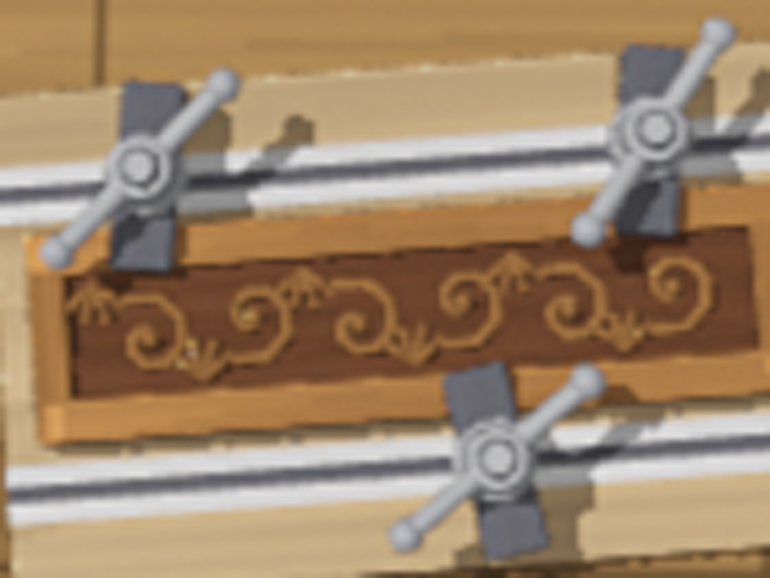

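View pics/side0c.png

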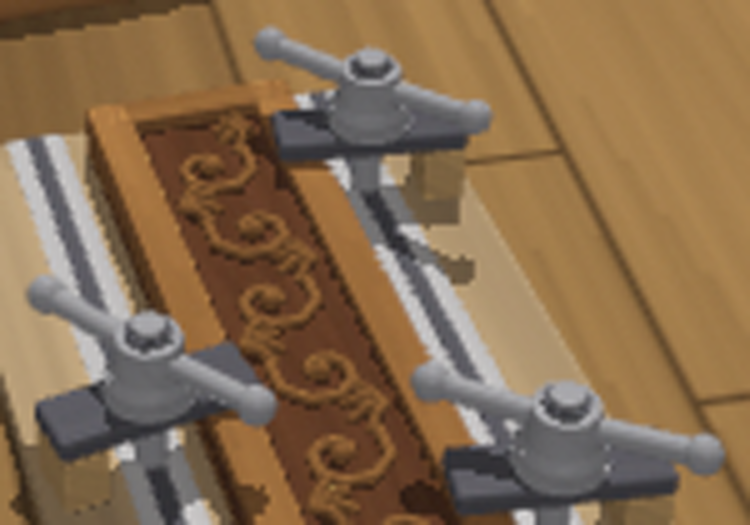

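```bash
cat > h.py <<'E'
import numpy as np
T=dict(K=(481.433,326.883,234.280),V=np.array([[0.009694324545280481,-0.9998913514273571,-0.011104297023437066,10.292612218329491],[0.9965044512836214,0.008738826984538912,0.0830813545560209,-537.2983015469647],[-0.08297528935496234,-0.011870899026958079,0.9964808995222899,-1384.6824906321929]]))
S=dict(K=(472.966,316.396,231.458),V=np.array([[0.97934023026905,-0.20190214474489168,0.011324191979020005,-499.90423538989495],[0.11700148500742177,0.6114183965337262,0.7826098625025022,-139.5819996460312],[-0.1649344290396125,-0.7651163756759755,0.6224094840134082,-1060.6212961421081]]))
def eqs(c,uv):
    f,cx,cy=c["K"]; V=c["V"]; u=(uv[0]-cx)/f; v=(uv[1]-cy)/f
    A=np.array([V[0]+u*V[2],-V[1]+v*V[2]]); return A[:,:3],-A[:,3]
def ray(c,uv,z):
    A,b=eqs(c,uv); return np.linalg.solve(A[:,:2],b-A[:,2]*z)
def tri(t,s):
    A1,b1=eqs(T,t);A2,b2=eqs(S,s); return np.linalg.lstsq(np.vstack([A1,A2]),np.r_[b1,b2],rcond=None)[0]
def up(p,s,o): return (np.array(p)+.5)/s-.5+np.array(o)
E
python3 - <<'E'
from h import *
B={"L":[(222,83),(56,252),(477,116),(271,43),(142,168),(372,62)],"R":[(716,33),(588,230),(706,453),(434,381),(656,128),(568,398)],"N":[(587,380),(404,536),(258,405),(46,294),(498,459),(150,328)]}
for k,(t1,t2,s1,s2,ts,ss) in B.items():
    t=[up(p,5.5,(260,180)) for p in (t1,t2,ts)]; s=[up(p,5,(265,185)) for p in (s1,s2,ss)]
    P=[tri(a,b) for a,b in zip(t,s)]; d=P[0]-P[1]
    q=[ray(T,a,85.) for a in t[:2]]; e=q[0]-q[1]; w=[ray(S,a,85.) for a in s[:2]]; g=w[0]-w[1]
    print(k,"tri",*[p.round(1) for p in P],"mid",((P[0]+P[1])/2).round(1),"L",np.hypot(*d[:2]).round(1),"ang",np.arctan2(d[1],d[0]).round(3))
    print("  top85 mid",((q[0]+q[1])/2).round(1),np.hypot(*e).round(1),np.arctan2(e[1],e[0]).round(3)," side85",((w[0]+w[1])/2).round(1),np.hypot(*g).round(1),np.arctan2(g[1],g[0]).round(3))
E
```

```text
L tri [641.2  91.6  86.7] [553.6 174.7  86.6] [595.9 130.4  99. ] mid [597.4 133.2  86.6] L 120.8 ang -0.759
  top85 mid [599.3 133. ] 120.9 -0.76  side85 [596.4 135.5] 121.1 -0.757
R tri [ 669.5 -160.5   86.3] [568.1 -95.6  86.8] [ 618.2 -128.8   98. ] mid [ 618.8 -128.1   86.6] L 120.4 ang -0.569
  top85 mid [ 620.  -128.5] 120.9 -0.569  side85 [ 618.5 -126.4] 120.4 -0.576
N tri [491.  -95.3  85.9] [411.7  -3.6  85.1] [451.2 -50.3  97.8] mid [451.4 -49.4  85.5] L 121.3 ang -0.857
  top85 mid [453.  -49.7] 121.5 -0.857  side85 [449.9 -48.7] 120.8 -0.852
```

```bash
cat >> h.py <<'E'
C={"L":(597.2,132.6),"R":(618.8,-128.3),"N":(451.4,-49.7)}
from scipy.spatial.transform import Rotation as Ro
def pose():
    from rig import telemetry
    s=telemetry.sense(); q=s["ee_rot"]; return s,np.array(s["eef_pos"]),Ro.from_quat([q[1],q[2],q[3],q[0]])
def down(psi): return Ro.from_matrix(np.array([[np.cos(psi),np.sin(psi),0],[np.sin(psi),-np.cos(psi),0],[0,0,-1]]))
def row(p,R,tp,psi):
    return np.r_[R.inv().apply(np.array(tp)-p)/120, (R.inv()*down(psi)).as_rotvec()/.5]
def tip(n,phi,lag,rho,z,ccw=False):   # TCP position beside arm at azimuth phi
    s=-1 if ccw else 1
    return np.r_[np.array(C[n])+rho*np.array([np.cos(phi),np.sin(phi)])+s*lag*np.array([-np.sin(phi),np.cos(phi)]),z]
def psi_of(R): x=R.as_matrix()[:,0]; return np.arctan2(x[1],x[0])
def go(tp,psi,n):
    s,p,R=pose(); p0=p; psi0=psi_of(R)+0; d=(psi-psi0+np.pi)%(2*np.pi)-np.pi
    for i in range(n):
        q=p0+(np.array(tp)-p0)*(i+1)/n; a=psi0+d*(i+1)/n; print(row(p,R,q,a).round(3)); p,R=q,down(a)
E
python3 -c "
from h import *
go(tip('L',np.pi-.76,27,44,130),3.95,5)"
```

```text
[-0.827 -0.424  0.127 -0.     0.    -0.42 ]
[-0.72  -0.587  0.127  0.     0.    -0.42 ]
[-0.582 -0.725  0.127  0.     0.    -0.42 ]
[-0.418 -0.83   0.127  0.     0.    -0.42 ]
[-0.235 -0.899  0.127  0.     0.    -0.42 ]
```

Emit:
{"op": "drive_tool", "data": {"series": "-0.83 -0.42 0.13 0 0 -0.42 0; -0.83 -0.42 0.13 0 0 -0.42 0; -0.83 -0.42 0.13 0 0 -0.42 0; -0.83 -0.42 0.13 0 0 -0.42 0; -0.83 -0.42 0.13 0 0 -0.42 0", "newtons": 40}}

```text
time_s: 1.2
eef_pos: [210.7, 437.0, 190.8]
ee_rot: [0.0, 0.017, 1.0, 0.0]
force: [-0.1, 1.3, -0.0]
grip_width: 0.14
```

Emit:
{"op": "drive_tool", "data": {"series": "-0.72 -0.59 0.13 0 0 -0.42 0; -0.72 -0.59 0.13 0 0 -0.42 0; -0.72 -0.59 0.13 0 0 -0.42 0; -0.72 -0.59 0.13 0 0 -0.42 0; -0.72 -0.59 0.13 0 0 -0.42 0"}}

```text
time_s: 1.7
eef_pos: [294.0, 364.3, 175.4]
ee_rot: [0.0, -0.088, 0.996, 0.001]
force: [-0.7, 0.8, -0.8]
grip_width: -0.003
```

Emit:
{"op": "drive_tool", "data": {"series": "-0.58 -0.73 0.13 0 0 -0.42 0; -0.58 -0.73 0.13 0 0 -0.42 0; -0.58 -0.73 0.13 0 0 -0.42 0; -0.58 -0.73 0.13 0 0 -0.42 0; -0.58 -0.73 0.13 0 0 -0.42 0"}}

```text
time_s: 2.2
eef_pos: [377.0, 291.6, 159.9]
ee_rot: [0.0, -0.193, 0.981, 0.001]
force: [-0.1, 0.0, -0.5]
grip_width: -0.002
```

Emit:
{"op": "drive_tool", "data": {"series": "-0.42 -0.83 0.13 0 0 -0.42 0; -0.42 -0.83 0.13 0 0 -0.42 0; -0.42 -0.83 0.13 0 0 -0.42 0; -0.42 -0.83 0.13 0 0 -0.42 0; -0.42 -0.83 0.13 0 0 -0.42 0"}}

```text
time_s: 2.7
eef_pos: [460.3, 220.0, 144.5]
ee_rot: [0.0, -0.295, 0.956, 0.001]
force: [-0.1, 0.3, -0.1]
grip_width: -0.0
```

```bash
python3 -c "
from h import *
go(tip('L',np.pi-.76,27,44,130),3.95,1); s,p,R=pose(); print(p,psi_of(R),s['joints'])"
```

```text
[-0.235 -0.934  0.119  0.003  0.002 -0.42 ]
[460.27710012 219.9622878  144.46803419] -2.5431188086752643 [ 0.21472926  0.33793477  1.63227387  0.00206515  1.17132218 -1.95534473]
```

Emit:
{"op": "drive_tool", "data": {"series": "-0.23 -0.93 0.12 0 0 -0.42 0; -0.23 -0.93 0.12 0 0 -0.42 0; -0.23 -0.93 0.12 0 0 -0.42 0; -0.23 -0.93 0.12 0 0 -0.42 0; -0.23 -0.93 0.12 0 0 -0.42 0; -0.23 -0.93 0.12 0 0 -0.42 0"}}

```text
time_s: 3.3
eef_pos: [544.9, 145.0, 130.3]
ee_rot: [0.0, -0.394, 0.919, 0.001]
force: [-0.7, -0.5, -0.1]
grip_width: 0.001
```

Run:
```python
from h import *
import cv2
from rig import eyes
go(tip('L',np.pi-.76,27,44,69),3.95,1); s,p,R=pose(); print(p,psi_of(R),s['joints'])
a=[]
for n in("top","side"):
    f=eyes.capture(n)["frame"][:,:,::-1]; f=f[160:260,230:360] if n=="top" else f[140:240,270:400]
    a.append(cv2.resize(f,None,fx=3,fy=3,interpolation=cv2.INTER_CUBIC))
cv2.imwrite("pics/h1.png",np.hstack(a))
```

```text
[ 0.    -0.022  0.511  0.003  0.003  0.003]
[544.876217   145.01993884 130.3465681 ] -2.3314461833246174 [ 5.12844797e-02  4.64459739e-01  1.48436348e+00  2.29386761e-03
  1.19293771e+00 -2.33050589e+00]
```

View pics/h1.png

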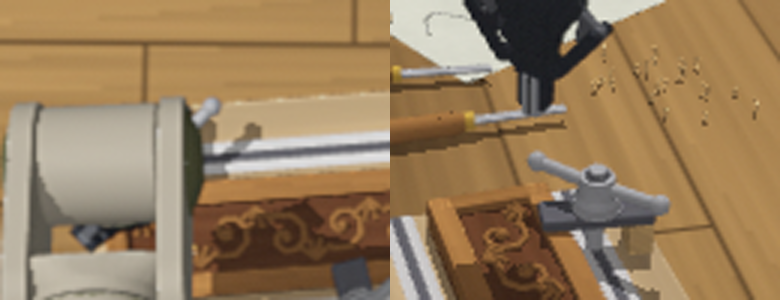

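Emit:
{"op": "drive_tool", "data": {"series": "0 -0.02 0.3 0 0 0 0; 0 -0.02 0.51 0 0 0 0; 0 -0.02 0.51 0 0 0 0; -0.03 -0.02 0.51 0 0 0 0; -0.05 -0.02 0.51 0 0 0 0; -0.05 -0.02 0.51 0 0 0 0"}}

```text
time_s: 4.0
eef_pos: [552.0, 147.8, 70.6]
ee_rot: [0.002, -0.394, 0.919, 0.0]
force: [0.6, 0.5, -1.1]
grip_width: 0.003
```

Emit:
{"op": "drive_tool", "data": {"series": "-0.02 0.01 0 0 0 0.1 0; -0.04 0.015 0 0 0 0.2 0; -0.06 0.02 0 0 0 0.3 0; -0.08 0.03 0 0 0 0.4 0; -0.1 0.03 0 0 0 0.5 0"}}

```text
time_s: 4.5
eef_pos: [558.0, 159.2, 71.5]
ee_rot: [0.002, -0.276, 0.961, 0.001]
force: [0.3, -0.2, -0.0]
grip_width: 0.0
```

```bash
cat >> h.py <<'E'
def rel(n):   # tool-frame offset of TCP from nut axis, psi, forces
    s,p,R=pose(); d=R.inv().apply(p-np.r_[C[n],p[2]]); F=R.inv().apply(s["force"])
    print("t",round(s["time_s"],2),"rel",d.round(1),"z",p[2].round(1),"psi",psi_of(R).round(3),"Ftool",F.round(1),"q6",s["joints"][5].round(2),"tq",np.round(s["wrist_torque"],2))
E
python3 -c "
from h import *
rel('L')"
```

```text
t 4.5 rel [19.1 43.4 -0.1] z 71.5 psi -2.583 Ftool [-0.2 -0.3  0. ] q6 -2.06 tq [-0.    0.01 -0.01]
```

Emit:
{"op": "drive_tool", "data": {"series": "-0.02 0.01 0.01 0 0 0.1 0; -0.04 0.015 0.02 0 0 0.2 0; -0.06 0.02 0.02 0 0 0.3 0; -0.08 0.03 0.02 0 0 0.4 0; -0.1 0.03 0.02 0 0 0.5 0"}}

```text
time_s: 5.0
eef_pos: [566.7, 168.9, 70.1]
ee_rot: [0.003, -0.153, 0.988, 0.001]
force: [-0.8, -0.1, -0.6]
grip_width: -0.0
```

Run:
```python
from h import *
rel('L')
import cv2
from rig import eyes
f=eyes.capture("side")["frame"][:,:,::-1][150:250,270:400]
cv2.imwrite("pics/h2.png",cv2.resize(f,None,fx=5,fy=5,interpolation=cv2.INTER_CUBIC))
```

```text
t 5.0 rel [18.2 43.8 -0.1] z 70.1 psi -2.835 Ftool [0.7 0.2 0.6] q6 -1.79 tq [ 0.01  0.01 -0.02]
```

View pics/h2.png

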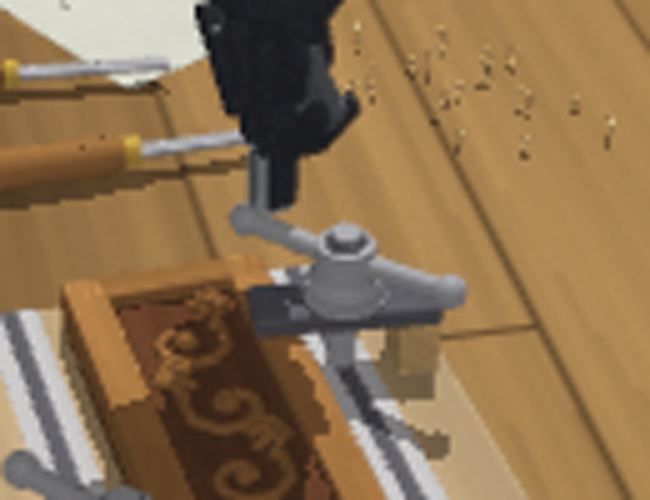

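Run:
```python
from h import *
def pr(c,P):
    f,cx,cy=c["K"]; q=c["V"]@np.r_[P,1]; return np.array([cx+f*q[0]/-q[2], cy-f*q[1]/-q[2]])
s,p,R=pose()
for dz in (0,10,20,40): print(dz,((pr(S,p+[0,0,dz])-[270,150])*5).round(0))
a=np.pi-.76
for r in (20,40,60): print(r,((pr(S,np.r_[np.array(C['L'])+r*np.array([np.cos(a),np.sin(a)]),86])-[270,150])*5).round(0))
for b in (a,a-.25,a-.5): print(b,((pr(S,np.r_[np.array(C['L'])+60*np.array([np.cos(b),np.sin(b)]),86])-[270,150])*5).round(0))
```

```text
0 [274. 245.]
10 [274. 230.]
20 [275. 214.]
40 [276. 181.]
20 [314. 241.]
40 [281. 229.]
60 [248. 217.]
2.3815926535897933 [248. 217.]
2.1315926535897933 [266. 205.]
1.8815926535897933 [288. 196.]
```

Run:
```python
from h import *
def pr(c,P):
    f,cx,cy=c["K"]; q=c["V"]@np.r_[P,1]; return np.array([cx+f*q[0]/-q[2], cy-f*q[1]/-q[2]])
for z in (110,120,130,140,150):print(z,pr(S,[544.9,145,z]).round(1))
from rig import eyes
import cv2
p=eyes.capture("side");print(np.abs(p["view"][:3]-S["V"]).max())
a=cv2.resize(p["frame"][:,:,::-1][165:215,295:345],None,fx=9,fy=9,interpolation=cv2.INTER_CUBIC)
p=eyes.capture("wrist");b=cv2.resize(p["frame"][:,:,::-1],(450,338))
c=np.zeros((450,900,3),np.uint8);c[:450,:450]=a;c[:338,450:]=b;cv2.imwrite("pics/h3.png",c[:, :800] if 0 else cv2.resize(c,(800,400)))
```

```text
110 [318.7 192.2]
120 [318.7 188.9]
130 [318.8 185.6]
140 [318.8 182.2]
150 [318.9 178.7]
0.0
```

View pics/h3.png

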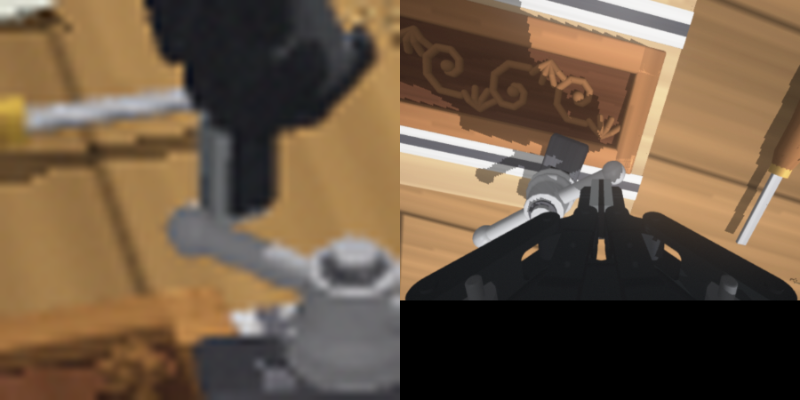

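Run:
```python
from h import *
a=np.pi-.76
go(tip('L',a,27,44,80),3.95,1)
```

```text
[ 0.222 -0.151 -0.086 -0.001  0.011 -0.998]
```

Emit:
{"op": "drive_tool", "data": {"series": "0 0 -0.09 0 0 0 0; 0.08 -0.05 -0.09 0 0 -0.33 0; 0.16 -0.1 -0.09 0 0 -0.66 0; 0.22 -0.15 -0.09 0 0 -0.99 0; 0.22 -0.15 -0.09 0 0 -0.99 0; 0.22 -0.15 -0.09 0 0 -0.99 0"}}

```text
time_s: 5.75
eef_pos: [547.1, 143.4, 81.6]
ee_rot: [0.003, -0.392, 0.92, -0.0]
force: [0.8, 0.3, -0.8]
grip_width: -0.0
```

Emit:
{"op": "drive_tool", "data": {"series": "0 0 0.1 0 0 0 0; 0 0 0.2 0 0 0 0; 0 0 0.23 0 0 0 0; 0 0 0.23 0 0 0 0"}}

```text
time_s: 6.15
eef_pos: [546.8, 143.5, 52.9]
ee_rot: [0.002, -0.392, 0.92, 0.0]
force: [0.1, 0.0, -0.8]
grip_width: -0.001
```

Run:
```python
from h import *
rel('L')
from rig import eyes
import cv2
def pr(c,P):
    f,cx,cy=c["K"]; q=c["V"]@np.r_[P,1]; return np.array([cx+f*q[0]/-q[2], cy-f*q[1]/-q[2]])
s,q,R=pose()
p=eyes.capture("side")
print((pr(S,q)-[290,165])*9)
a=cv2.resize(p["frame"][:,:,::-1][165:225,290:350],None,fx=9,fy=9,interpolation=cv2.INTER_CUBIC)
cv2.imwrite("pics/h4.png",a)
```

```text
t 6.15 rel [27.1 43.9 -0.2] z 52.9 psi -2.336 Ftool [-0.1 -0.1  0.8] q6 -2.33 tq [-0.03  0.04  0.  ]
[262.56714161 412.73814772]
```

View pics/h4.png

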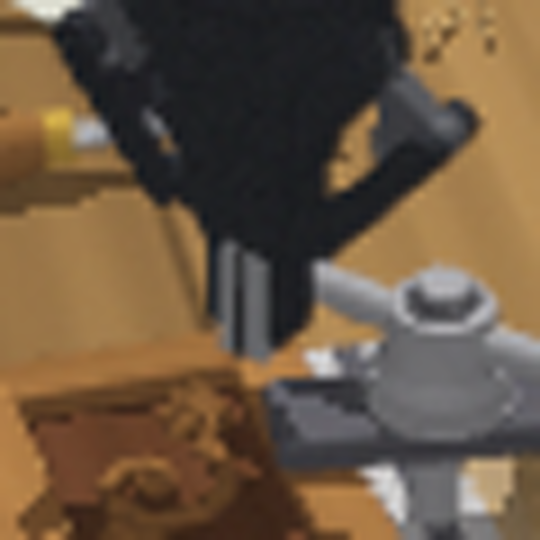

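Emit:
{"op": "drive_tool", "data": {"series": "-0.02 0 0.01 0 0 0 0; -0.04 0 0.015 0 0 0 0; -0.055 0 0.015 0 0 0 0; -0.055 0 0.015 0 0 0 0"}}

```text
time_s: 6.6
eef_pos: [552.0, 148.5, 51.9]
ee_rot: [0.003, -0.392, 0.92, -0.0]
force: [-0.2, -0.4, -0.1]
grip_width: 0.001
```

Emit:
{"op": "drive_tool", "data": {"series": "-0.02 0.01 0 0 0 0.1 0; -0.04 0.015 0 0 0 0.2 0; -0.06 0.02 0 0 0 0.3 0; -0.08 0.03 0 0 0 0.4 0; -0.1 0.03 0 0 0 0.5 0"}}

```text
time_s: 7.1
eef_pos: [557.4, 159.6, 51.9]
ee_rot: [0.003, -0.273, 0.962, 0.0]
force: [-2.2, -0.6, 0.6]
grip_width: 0.002
```

```bash
python3 -c "
from h import *
rel('L')"
```

```text
t 7.1 rel [19.7 43.9 -0.1] z 51.9 psi -2.588 Ftool [ 2.2  0.6 -0.6] q6 -2.05 tq [-0.06  0.26  0.03]
```

Emit:
{"op": "drive_tool", "data": {"series": "-0.02 0.01 0 0 0 0.1 0; -0.04 0.015 0 0 0 0.2 0; -0.06 0.02 0 0 0 0.3 0; -0.08 0.03 0 0 0 0.4 0; -0.1 0.03 0 0 0 0.5 0"}}

```text
time_s: 7.6
eef_pos: [565.3, 169.1, 51.8]
ee_rot: [0.002, -0.15, 0.989, 0.001]
force: [-1.1, 0.8, -1.0]
grip_width: 0.001
```

Emit:
{"op": "drive_tool", "data": {"series": "-0.02 0.01 0 0 0 0.1 0; -0.04 0.015 0 0 0 0.2 0; -0.06 0.02 0 0 0 0.3 0; -0.08 0.03 0 0 0 0.4 0; -0.1 0.03 0 0 0 0.5 0"}}

```text
time_s: 8.1
eef_pos: [575.4, 176.3, 51.7]
ee_rot: [0.001, -0.025, 1.0, 0.001]
force: [-0.7, -0.2, -1.4]
grip_width: 0.003
```

Run:
```python
from h import *
rel('L')
from rig import eyes
import cv2
p=eyes.capture("side")
cv2.imwrite("pics/h5.png",cv2.resize(p["frame"][:,:,::-1][165:225,290:380],None,fx=6,fy=6,interpolation=cv2.INTER_CUBIC))
```

```text
t 8.1 rel [19.6 44.7  0. ] z 51.7 psi -3.092 Ftool [ 0.8 -0.2  1.4] q6 -1.52 tq [ 0.12  0.22 -0.01]
```

View pics/h5.png

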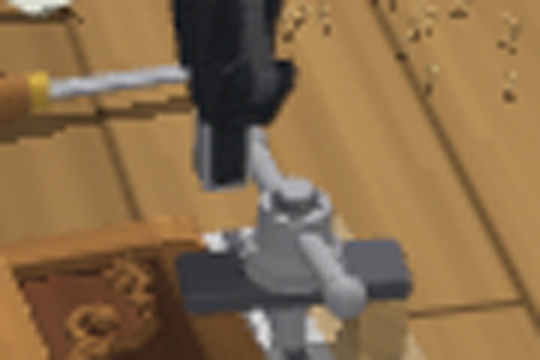

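Emit:
{"op": "drive_tool", "data": {"series": "-0.02 0.01 0 0 0 0.1 0; -0.04 0.015 0 0 0 0.2 0; -0.06 0.02 0 0 0 0.3 0; -0.08 0.025 0 0 0 0.4 0; -0.1 0.03 0 0 0 0.5 0"}}

```text
time_s: 8.65
eef_pos: [587.2, 180.5, 51.5]
ee_rot: [0.001, 0.102, 0.995, 0.001]
force: [-1.5, -0.5, -1.2]
grip_width: -0.001
```

Emit:
{"op": "drive_tool", "data": {"series": "-0.02 0.01 0 0 0 0.1 0; -0.04 0.015 0 0 0 0.2 0; -0.06 0.02 0 0 0 0.3 0; -0.08 0.025 0 0 0 0.4 0; -0.1 0.03 0 0 0 0.5 0"}}

```text
time_s: 9.15
eef_pos: [599.3, 181.7, 51.4]
ee_rot: [0.0, 0.225, 0.974, 0.001]
force: [-1.6, 0.9, -0.1]
grip_width: -0.002
```

Emit:
{"op": "drive_tool", "data": {"series": "-0.02 0.01 0 0 0 0.1 0; -0.04 0.015 0 0 0 0.2 0; -0.06 0.02 0 0 0 0.3 0; -0.08 0.025 0 0 0 0.4 0; -0.1 0.03 0 0 0 0.5 0"}}

```text
time_s: 9.65
eef_pos: [611.4, 179.7, 51.2]
ee_rot: [-0.0, 0.346, 0.938, 0.001]
force: [-1.4, 0.8, -1.5]
grip_width: -0.0
```

Emit:
{"op": "drive_tool", "data": {"series": "-0.02 0.01 0 0 0 0.1 0; -0.04 0.015 0 0 0 0.2 0; -0.06 0.02 0 0 0 0.3 0; -0.08 0.025 0 0 0 0.4 0; -0.1 0.03 0 0 0 0.5 0"}}

```text
time_s: 10.15
eef_pos: [622.6, 174.8, 51.0]
ee_rot: [-0.001, 0.46, 0.888, 0.001]
force: [-0.9, 0.8, -0.3]
grip_width: -0.001
```

```bash
python3 -c "
from h import *
rel('L')"
```

```text
t 10.15 rel [19.8 45.1  0.1] z 51.0 psi 2.185 Ftool [ 1.2 -0.2  0.3] q6 -0.52 tq [0.11 0.25 0.01]
```

Emit:
{"op": "drive_tool", "data": {"series": "-0.02 0.005 0 0 0 0.1 0; -0.04 0.01 0 0 0 0.2 0; -0.06 0.02 0 0 0 0.3 0; -0.08 0.02 0 0 0 0.4 0; -0.1 0.02 0 0 0 0.5 0"}}

```text
time_s: 10.65
eef_pos: [631.5, 166.6, 51.0]
ee_rot: [-0.001, 0.568, 0.823, 0.001]
force: [0.0, 2.3, -0.6]
grip_width: -0.002
```

Emit:
{"op": "drive_tool", "data": {"series": "-0.02 0.01 0 0 0 0.1 0; -0.04 0.015 0 0 0 0.2 0; -0.06 0.02 0 0 0 0.3 0; -0.08 0.025 0 0 0 0.4 0; -0.1 0.03 0 0 0 0.5 0"}}

```text
time_s: 11.15
eef_pos: [639.0, 156.8, 50.9]
ee_rot: [-0.001, 0.666, 0.746, 0.001]
force: [-0.1, 1.1, -0.7]
grip_width: 0.001
```

Emit:
{"op": "drive_tool", "data": {"series": "-0.04 0.015 0 0 0 0.2 0; -0.08 0.025 0 0 0 0.4 0; -0.115 0.03 0 0 0 0.6 0; -0.155 0.035 0 0 0 0.8 0; -0.2 0.035 0 0 0 1 0; -0.2 0.035 0 0 0 1 0"}}

```text
time_s: 11.75
eef_pos: [645.9, 133.0, 50.7]
ee_rot: [-0.002, 0.83, 0.557, 0.001]
force: [0.3, 0.7, -0.5]
grip_width: 0.001
```

Emit:
{"op": "drive_tool", "data": {"series": "-0.02 0.01 0 0 0 0.1 0; -0.04 0.015 0 0 0 0.2 0; -0.06 0.02 0 0 0 0.3 0; -0.08 0.025 0 0 0 0.4 0; -0.1 0.03 0 0 0 0.5 0"}}

```text
time_s: 12.25
eef_pos: [644.7, 120.8, 50.7]
ee_rot: [-0.002, 0.893, 0.45, 0.001]
force: [-0.0, 1.4, -1.0]
grip_width: 0.003
```

```bash
python3 -c "
from h import *
rel('L')"
```

```text
t 12.25 rel [18.8 45.2 -0.1] z 50.7 psi 0.934 Ftool [ 1.1 -0.9  1. ] q6 0.64 tq [ 0.2  -0.01  0.04]
```

Emit:
{"op": "drive_tool", "data": {"series": "-0.02 0.005 0 0 0 0.1 0; -0.035 0.01 0 0 0 0.2 0; -0.055 0.015 0 0 0 0.3 0; -0.075 0.02 0 0 0 0.4 0"}}

```text
time_s: 12.65
eef_pos: [641.4, 112.4, 50.8]
ee_rot: [-0.002, 0.933, 0.36, 0.001]
force: [0.9, 0.5, -0.4]
grip_width: 0.003
```

Emit:
{"op": "drive_tool", "data": {"series": "-0.02 0.005 0 0 0 0.1 0; -0.035 0.01 0 0 0 0.2 0; -0.055 0.015 0 0 0 0.3 0; -0.075 0.02 0 0 0 0.4 0"}}

```text
time_s: 13.05
eef_pos: [636.6, 104.7, 50.8]
ee_rot: [-0.002, 0.964, 0.266, 0.001]
force: [1.0, 0.8, -0.3]
grip_width: 0.005
```

Emit:
{"op": "drive_tool", "data": {"series": "-0.02 0.005 0 0 0 0.1 0; -0.035 0.01 0 0 0 0.2 0; -0.055 0.015 0 0 0 0.3 0; -0.075 0.02 0 0 0 0.4 0"}}

```text
time_s: 13.45
eef_pos: [630.6, 98.2, 51.0]
ee_rot: [-0.002, 0.986, 0.169, 0.002]
force: [3.3, 2.0, -1.4]
grip_width: -0.002
```

Emit:
{"op": "drive_tool", "data": {"series": "-0.02 0.005 0 0 0 0.1 0; -0.035 0.01 0 0 0 0.2 0"}}

```text
time_s: 13.65
eef_pos: [628.4, 96.0, 51.3]
ee_rot: [-0.002, 0.993, 0.12, 0.004]
force: [9.6, 1.6, -4.3]
grip_width: -0.006
```

```bash
python3 -c "
from h import *
rel('L')"
```

```text
t 13.65 rel [21.6 43.   0.1] z 51.3 psi 0.241 Ftool [9.7 0.8 4.4] q6 1.29 tq [ 0.33 -1.58  0.08]
```

Emit:
{"op": "drive_tool", "data": {"series": "-0.02 0.005 0 0 0 0.1 0; -0.035 0.01 0 0 0 0.15 0; -0.035 0.01 0 0 0 0.15 0"}}

```text
time_s: 13.95
eef_pos: [626.3, 94.2, 51.6]
ee_rot: [-0.002, 0.996, 0.084, 0.006]
force: [9.7, 2.7, -5.0]
grip_width: -0.003
```

```bash
python3 -c "
from h import *
rel('L')"
```

```text
t 13.95 rel [22.3 42.7  0.2] z 51.6 psi 0.169 Ftool [ 9.9 -1.1  5.2] q6 1.36 tq [ 0.41 -1.55  0.02]
```

Emit:
{"op": "drive_tool", "data": {"series": "-0.02 0.005 0 0 0 0.1 0; -0.035 0.01 0 0 0 0.15 0; -0.035 0.01 0 0 0 0.15 0"}}

```text
time_s: 14.25
eef_pos: [624.2, 92.6, 51.8]
ee_rot: [-0.002, 0.999, 0.048, 0.009]
force: [8.6, 1.3, -5.6]
grip_width: 0.001
```

```bash
python3 -c "
from h import *
rel('L')"
```

```text
t 14.25 rel [23.  42.4  0.3] z 51.8 psi 0.097 Ftool [ 8.5 -0.4  5.8] q6 1.43 tq [ 0.33 -1.58  0.02]
```

Emit:
{"op": "drive_tool", "data": {"series": "0.06 0 0 0 0 0 0; 0.1 0 0 0 0 0 0; 0.1 0 -0.2 0 0 0 0; 0.1 0 -0.5 0 0 0 0; 0.1 0 -0.55 0 0 0 0; 0.1 0 -0.55 0 0 0 0"}}

```text
time_s: 14.85
eef_pos: [635.5, 93.4, 119.2]
ee_rot: [-0.002, 0.999, 0.049, 0.01]
force: [0.2, 0.3, -0.6]
grip_width: -0.003
```

```bash
cat >> h.py <<'E'
def god(tp,psi,n):  # psi unwrapped target, rotating ccw from current in (-pi..pi] 
    s,p,R=pose(); p0=p; psi0=psi_of(R); d=psi-psi0; print(p.round(1),psi0,d,s['joints'].round(2))
    for i in range(n):
        q=p0+(np.array(tp)-p0)*(i+1)/n; a=psi0+d*(i+1)/n; print(row(p,R,q,a).round(3)); p,R=q,down(a)
E
python3 -c "
from h import *
rel('L');god(tip('R',np.pi-.57,28,42,115),3.80,8)"
```

```text
t 14.85 rel [34.3 42.7  0.6] z 119.2 psi 0.098 Ftool [ 0.2 -0.2  0.6] q6 1.43 tq [0.01 0.06 0.01]
[635.5  93.4 119.2] 0.09794312458945081 3.702056875410549 [-0.04  0.63  1.25  0.01  1.25  1.43]
[-0.092  0.224  0.002  0.003 -0.041 -0.925]
[-0.183  0.159  0.004  0.     0.    -0.926]
[-0.234  0.061  0.004  0.     0.    -0.926]
[-0.237 -0.05   0.004  0.     0.    -0.926]
[-0.19  -0.151  0.004  0.     0.    -0.926]
[-0.102 -0.22   0.004  0.     0.    -0.926]
[ 0.006 -0.242  0.004  0.     0.    -0.926]
[ 0.114 -0.214  0.004  0.     0.    -0.926]
```

Emit:
{"op": "drive_tool", "data": {"series": "-0.09 0.22 0 0 -0.04 -0.93 0; -0.09 0.22 0 0 -0.04 -0.93 0; -0.09 0.22 0 0 -0.04 -0.93 0; -0.09 0.22 0 0 -0.04 -0.93 0"}}

```text
time_s: 15.25
eef_pos: [626.8, 66.1, 117.4]
ee_rot: [0.0, 0.96, 0.279, -0.001]
force: [0.4, -0.2, 0.2]
grip_width: 0.0
```

Emit:
{"op": "drive_tool", "data": {"series": "-0.18 0.16 0 0 0 -0.93 0; -0.18 0.16 0 0 0 -0.93 0; -0.18 0.16 0 0 0 -0.93 0; -0.18 0.16 0 0 0 -0.93 0"}}

```text
time_s: 15.65
eef_pos: [618.5, 38.3, 116.5]
ee_rot: [-0.0, 0.87, 0.492, -0.002]
force: [-0.3, 0.1, 0.8]
grip_width: 0.0
```

Emit:
{"op": "drive_tool", "data": {"series": "-0.23 0.06 0 0 0 -0.93 0; -0.23 0.06 0 0 0 -0.93 0; -0.23 0.06 0 0 0 -0.93 0; -0.23 0.06 0 0 0 -0.93 0"}}

```text
time_s: 16.05
eef_pos: [610.3, 11.0, 116.0]
ee_rot: [-0.001, 0.734, 0.679, -0.002]
force: [-0.6, 0.1, 0.1]
grip_width: -0.004
```

Emit:
{"op": "drive_tool", "data": {"series": "-0.24 -0.05 0 0 0 -0.93 0; -0.24 -0.05 0 0 0 -0.93 0; -0.24 -0.05 0 0 0 -0.93 0; -0.24 -0.05 0 0 0 -0.93 0"}}

```text
time_s: 16.45
eef_pos: [601.9, -17.1, 115.8]
ee_rot: [-0.002, 0.56, 0.829, -0.002]
force: [-0.2, -0.7, 0.1]
grip_width: 0.007
```

Emit:
{"op": "drive_tool", "data": {"series": "-0.19 -0.15 0 0 0 -0.93 0; -0.19 -0.15 0 0 0 -0.93 0; -0.19 -0.15 0 0 0 -0.93 0; -0.19 -0.15 0 0 0 -0.93 0"}}

```text
time_s: 16.85
eef_pos: [593.6, -44.8, 115.6]
ee_rot: [-0.002, 0.356, 0.934, -0.001]
force: [0.2, 0.2, -0.1]
grip_width: 0.001
```

Emit:
{"op": "drive_tool", "data": {"series": "-0.1 -0.22 0 0 0 -0.93 0; -0.1 -0.22 0 0 0 -0.93 0; -0.1 -0.22 0 0 0 -0.93 0; -0.1 -0.22 0 0 0 -0.93 0"}}

```text
time_s: 17.25
eef_pos: [585.0, -72.3, 115.5]
ee_rot: [-0.002, 0.134, 0.991, -0.001]
force: [-0.4, 0.1, -0.1]
grip_width: -0.001
```

Emit:
{"op": "drive_tool", "data": {"series": "0.01 -0.24 0 0 0 -0.93 0; 0.01 -0.24 0 0 0 -0.93 0; 0.01 -0.24 0 0 0 -0.93 0; 0.01 -0.24 0 0 0 -0.93 0"}}

```text
time_s: 17.65
eef_pos: [576.2, -99.6, 115.5]
ee_rot: [-0.002, -0.095, 0.996, -0.0]
force: [-1.6, 0.1, -0.4]
grip_width: -0.004
```

```bash
python3 -c "
from h import *
s,p,R=pose();print(p,psi_of(R),s['joints']);go(tip('R',np.pi-.57,28,42,115),3.80,1)"
```

```text
[576.2174534  -99.57926372 115.52241619] -2.952279569219592 [-0.37019412  0.52615787  1.42818857 -0.002534    1.19165459 -2.12935959]
[ 0.111 -0.23   0.005  0.003 -0.01  -0.938]
```

Emit:
{"op": "drive_tool", "data": {"series": "0.11 -0.23 0 0 -0.01 -0.94 0; 0.11 -0.23 0 0 -0.01 -0.94 0; 0.11 -0.23 0 0 -0.01 -0.94 0; 0.11 -0.23 0 0 -0.01 -0.94 0; 0.11 -0.23 0 0 -0.01 -0.94 0"}}

```text
time_s: 18.15
eef_pos: [568.5, -128.8, 115.5]
ee_rot: [0.0, -0.32, 0.947, 0.001]
force: [0.2, 1.1, 0.8]
grip_width: -0.003
```

```bash
python3 -c "
from h import *
rel('R');go(tip('R',np.pi-.57,28,42,51),3.80,1);go(tip('R',np.pi-.57,22,42,51),3.80,1)"
```

```text
t 18.15 rel [40.3 30.   0. ] z 115.5 psi -2.49 Ftool [-0.8  0.7 -0.8] q6 -2.65 tq [ 0.03  0.04 -0.02]
[ 0.003 -0.002  0.538  0.003  0.001 -0.014]
[-0.044  0.015  0.538  0.003  0.001 -0.014]
```

Emit:
{"op": "drive_tool", "data": {"series": "0 0 0.3 0 0 0 0; 0 0 0.54 0 0 0 0; 0 0 0.54 0 0 0 0; -0.03 0.01 0.54 0 0 0 0; -0.045 0.015 0.54 0 0 0 0; -0.045 0.015 0.54 0 0 0 0"}}

```text
time_s: 18.75
eef_pos: [572.7, -124.0, 52.3]
ee_rot: [0.001, -0.32, 0.948, -0.0]
force: [0.1, 0.9, -0.2]
grip_width: -0.001
```

Emit:
{"op": "drive_tool", "data": {"series": "-0.015 0.015 0 0 0 0.1 0; -0.03 0.03 0 0 0 0.2 0; -0.045 0.04 0 0 0 0.3 0; -0.06 0.05 0 0 0 0.4 0; -0.075 0.065 0 0 0 0.5 0"}}

```text
time_s: 19.25
eef_pos: [575.5, -112.7, 53.4]
ee_rot: [0.002, -0.198, 0.98, -0.001]
force: [0.0, -1.6, -0.7]
grip_width: -0.0
```

```bash
python3 -c "
from h import *
rel('R')"
```

```text
t 19.25 rel [33.8 31.1 -0.2] z 53.4 psi -2.744 Ftool [ 0.6 -1.5  0.7] q6 -2.36 tq [-0.32  0.08 -0.01]
```

Emit:
{"op": "drive_tool", "data": {"series": "-0.015 0.015 0.01 0 0 0.1 0; -0.03 0.03 0.02 0 0 0.2 0; -0.045 0.04 0.02 0 0 0.3 0; -0.06 0.05 0.02 0 0 0.4 0; -0.075 0.065 0.02 0 0 0.5 0"}}

```text
time_s: 19.75
eef_pos: [581.1, -102.2, 51.9]
ee_rot: [0.002, -0.072, 0.997, -0.001]
force: [0.2, -1.5, -0.0]
grip_width: 0.001
```

```bash
python3 -c "
from h import *
rel('R')"
```

```text
t 19.75 rel [33.6 31.3 -0.2] z 51.9 psi -2.997 Ftool [ 0.  -1.5  0. ] q6 -2.09 tq [-0.2   0.1  -0.02]
```

Emit:
{"op": "drive_tool", "data": {"series": "-0.015 0.015 0 0 0 0.1 0; -0.03 0.03 0 0 0 0.2 0; -0.045 0.04 0 0 0 0.3 0; -0.06 0.05 0 0 0 0.4 0; -0.075 0.065 0 0 0 0.5 0"}}

```text
time_s: 20.25
eef_pos: [589.0, -93.4, 52.7]
ee_rot: [0.002, 0.054, 0.999, -0.001]
force: [-1.5, -0.1, 0.7]
grip_width: -0.001
```

Run:
```python
from h import *
rel('R')
from rig import eyes
import cv2
p=eyes.capture("side")
cv2.imwrite("pics/h6.png",cv2.resize(p["frame"][:,:,::-1][215:305,330:430],None,fx=6,fy=6,interpolation=cv2.INTER_CUBIC))
```

```text
t 20.25 rel [33.4 31.5 -0.2] z 52.7 psi 3.034 Ftool [ 1.5 -0.2 -0.7] q6 -1.82 tq [-0.16  0.14 -0.04]
```

View pics/h6.png

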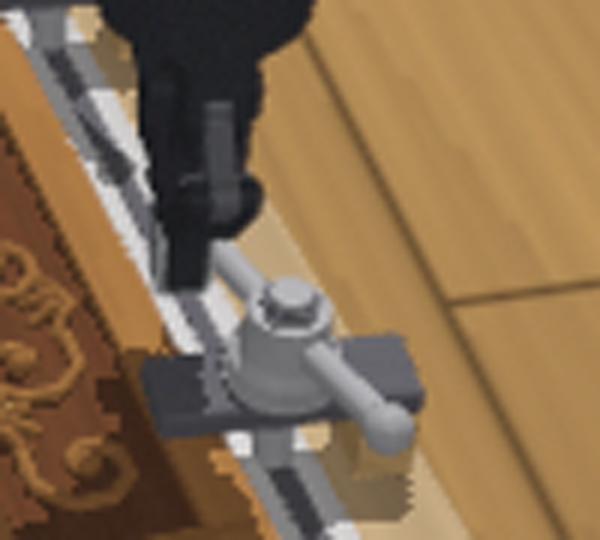

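Emit:
{"op": "drive_tool", "data": {"series": "-0.015 0.015 0 0 0 0.1 0; -0.03 0.03 0.01 0 0 0.2 0; -0.045 0.04 0.01 0 0 0.3 0; -0.06 0.05 0.01 0 0 0.4 0; -0.075 0.065 0.01 0 0 0.5 0"}}

```text
time_s: 20.8
eef_pos: [599.2, -86.4, 52.4]
ee_rot: [0.003, 0.18, 0.984, -0.001]
force: [-0.7, -1.0, -0.1]
grip_width: -0.002
```

Emit:
{"op": "drive_tool", "data": {"series": "-0.015 0.015 0 0 0 0.1 0; -0.03 0.03 0.01 0 0 0.2 0; -0.045 0.04 0.01 0 0 0.3 0; -0.06 0.05 0.01 0 0 0.4 0; -0.075 0.065 0.01 0 0 0.5 0"}}

```text
time_s: 21.3
eef_pos: [610.5, -82.4, 52.0]
ee_rot: [0.003, 0.302, 0.953, -0.0]
force: [-0.6, -0.7, -0.5]
grip_width: -0.005
```

Emit:
{"op": "drive_tool", "data": {"series": "-0.015 0.015 0 0 0 0.1 0; -0.03 0.03 0 0 0 0.2 0; -0.045 0.04 0 0 0 0.3 0; -0.06 0.05 0 0 0 0.4 0; -0.075 0.065 0 0 0 0.5 0"}}

```text
time_s: 21.8
eef_pos: [622.3, -81.1, 52.6]
ee_rot: [0.003, 0.419, 0.908, 0.0]
force: [-1.6, -0.3, -0.7]
grip_width: -0.001
```

Emit:
{"op": "drive_tool", "data": {"series": "-0.015 0.015 0 0 0 0.1 0; -0.03 0.03 0 0 0 0.2 0; -0.045 0.04 0 0 0 0.3 0; -0.06 0.05 0 0 0 0.4 0; -0.075 0.065 0 0 0 0.5 0"}}

```text
time_s: 22.3
eef_pos: [632.1, -81.9, 52.6]
ee_rot: [0.0, 0.53, 0.848, -0.0]
force: [-11.8, 2.5, 2.7]
grip_width: -0.001
```

```bash
python3 -c "
from h import *
rel('R')"
```

```text
t 22.3 rel [35.8 32.3 -0. ] z 52.6 psi 2.025 Ftool [ 7.4 -9.5 -2.7] q6 -0.77 tq [ 0.5   1.94 -0.  ]
```

```bash
python3 -c "
from h import *
s,p,R=pose(); a=psi_of(R)
b=p+[-6,5.5,0]; c=b+[0,0,63]; print(row(p,R,b,a).round(3),row(p,R,c,a).round(3))
t=tip('R',.82,28,42,115,True); p0=c;R0=R
for i in range(3):
    q=c+(t-c)*(i+1)/3; ps=a+(.82-a)*(i+1)/3; print(row(p0,R0,q,ps).round(3)); p0,R0=q,down(ps)
"
```

```text
[ 0.063 -0.025 -0.     0.     0.001  0.   ] [ 0.063 -0.025 -0.525  0.     0.001  0.   ]
[-0.151  0.055  0.002  0.     0.001  0.803]
[-0.118  0.11   0.002  0.     0.     0.803]
[-0.065  0.147  0.002  0.     0.     0.803]
```

Emit:
{"op": "drive_tool", "data": {"series": "0.03 -0.01 0 0 0 0 0; 0.065 -0.025 0 0 0 0 0; 0.065 -0.025 0 0 0 0 0; 0.065 -0.025 -0.3 0 0 0 0; 0.065 -0.025 -0.53 0 0 0 0; 0.065 -0.025 -0.53 0 0 0 0"}}

```text
time_s: 22.9
eef_pos: [628.2, -76.9, 121.0]
ee_rot: [0.005, 0.53, 0.848, 0.001]
force: [0.6, -0.6, 0.9]
grip_width: -0.0
```

Emit:
{"op": "drive_tool", "data": {"series": "-0.15 0.055 0 0 0 0.8 0; -0.15 0.055 0 0 0 0.8 0; -0.15 0.055 0 0 0 0.8 0; -0.15 0.055 0 0 0 0.8 0"}}

```text
time_s: 23.3
eef_pos: [642.0, -90.2, 120.6]
ee_rot: [0.004, 0.688, 0.726, 0.002]
force: [-0.2, 0.2, 0.1]
grip_width: -0.0
```

Emit:
{"op": "drive_tool", "data": {"series": "-0.12 0.11 0 0 0 0.8 0; -0.12 0.11 0 0 0 0.8 0; -0.12 0.11 0 0 0 0.8 0; -0.12 0.11 0 0 0 0.8 0"}}

```text
time_s: 23.7
eef_pos: [655.9, -103.9, 120.5]
ee_rot: [0.004, 0.818, 0.576, 0.003]
force: [-0.2, -0.6, -0.9]
grip_width: 0.001
```

Emit:
{"op": "drive_tool", "data": {"series": "-0.065 0.15 0 0 0 0.8 0; -0.065 0.15 0 0 0 0.8 0; -0.065 0.15 0 0 0 0.8 0; -0.065 0.15 0 0 0 0.8 0; -0.065 0.15 0 0 0 0.8 0"}}

```text
time_s: 24.2
eef_pos: [670.2, -117.2, 120.5]
ee_rot: [0.003, 0.915, 0.404, 0.003]
force: [-0.5, 1.0, -0.4]
grip_width: 0.003
```

Run:
```python
from h import *
rel('R')
s,p,R=pose()
print(row(p,R,tip('R',.82,28,42,51,True),.82).round(3),row(p,R,tip('R',.82,22,42,51,True),.82).round(3))
P=np.array([42,21.])
# ccw arc rows in tool frame (p rel = 42 x, +21 y)
for th in (.1,.2,.3,.4,.5):
    c,sn=np.cos(-th),np.sin(-th); print(th,((np.array([[c,-sn],[sn,c]])@P-P)/120).round(3))
```

```text
t 24.2 rel [42.8 30.5  0.4] z 120.5 psi 0.832 Ftool [ 0.3 -1.1  0.3] q6 0.39 tq [-0.02  0.    0.01]
[-0.011 -0.022  0.579  0.016 -0.007  0.024] [-0.011 -0.072  0.579  0.016 -0.007  0.024]
0.1 [ 0.016 -0.036]
0.2 [ 0.028 -0.073]
0.3 [ 0.036 -0.111]
0.4 [ 0.041 -0.15 ]
0.5 [ 0.041 -0.189]
```

Emit:
{"op": "drive_tool", "data": {"series": "-0.01 -0.02 0.3 0.016 0 0 0; -0.01 -0.02 0.58 0.016 0 0 0; -0.01 -0.02 0.58 0.016 0 0 0; -0.01 -0.05 0.58 0.016 0 0 0; -0.01 -0.07 0.58 0.016 0 0 0; -0.01 -0.07 0.58 0.016 0 0 0"}}

```text
time_s: 24.8
eef_pos: [664.4, -112.6, 53.0]
ee_rot: [0.0, 0.914, 0.405, 0.003]
force: [0.1, -0.3, 0.4]
grip_width: 0.002
```

Emit:
{"op": "drive_tool", "data": {"series": "0.015 -0.035 0 0 0 -0.2 0; 0.03 -0.075 0 0 0 -0.4 0; 0.035 -0.11 0 0 0 -0.6 0; 0.04 -0.15 0 0 0 -0.8 0; 0.04 -0.19 0 0 0 -1 0"}}

```text
time_s: 25.3
eef_pos: [651.6, -93.8, 54.5]
ee_rot: [0.002, 0.784, 0.62, 0.003]
force: [2.1, -0.1, -0.4]
grip_width: 0.0
```

```bash
python3 -c "
from h import *
rel('R')"
```

```text
t 25.3 rel [41.2 23.9  0.3] z 54.5 psi 1.338 Ftool [0.4 2.1 0.4] q6 -0.09 tq [ 0.02 -0.3   0.03]
```

Contact and turning back freely. Continue.

Emit:
{"op": "drive_tool", "data": {"series": "0.015 -0.04 0.02 0 0 -0.2 0; 0.03 -0.08 0.025 0 0 -0.4 0; 0.035 -0.12 0.025 0 0 -0.6 0; 0.045 -0.155 0.025 0 0 -0.8 0; 0.045 -0.195 0.025 0 0 -1 0"}}

```text
time_s: 25.8
eef_pos: [631.2, -83.1, 53.3]
ee_rot: [0.005, 0.605, 0.796, 0.004]
force: [1.9, 0.6, 2.9]
grip_width: -0.001
```

Emit:
{"op": "drive_tool", "data": {"series": "0.015 -0.04 0.01 0 0 -0.2 0; 0.03 -0.08 0.01 0 0 -0.4 0; 0.035 -0.12 0.01 0 0 -0.6 0; 0.045 -0.155 0.01 0 0 -0.8 0; 0.045 -0.195 0.01 0 0 -1 0"}}

```text
time_s: 26.3
eef_pos: [608.2, -84.1, 53.6]
ee_rot: [0.007, 0.387, 0.922, 0.003]
force: [0.9, 2.0, 2.4]
grip_width: 0.004
```

```bash
python3 -c "
from h import *
rel('R')"
```

```text
t 26.3 rel [39.  23.4 -0.2] z 53.6 psi 2.348 Ftool [ 0.8  2.1 -2.4] q6 -1.11 tq [ 0.24 -0.11 -0.01]
```

Emit:
{"op": "drive_tool", "data": {"series": "0.02 -0.035 0.01 0 0 -0.2 0; 0.035 -0.07 0.01 0 0 -0.4 0; 0.045 -0.11 0.01 0 0 -0.6 0; 0.055 -0.145 0.01 0 0 -0.8 0; 0.06 -0.185 0.01 0 0 -1 0"}}

```text
time_s: 26.8
eef_pos: [588.3, -94.6, 54.0]
ee_rot: [0.01, 0.144, 0.99, 0.001]
force: [1.3, 1.0, 2.6]
grip_width: 0.001
```

Run:
```python
from h import *
rel('R'); s,p,R=pose()
from rig import eyes
import cv2
q=eyes.capture("side")
d=p[:2]-np.array(C['R']);print(np.hypot(*d),np.arctan2(d[1],d[0]))
cv2.imwrite("pics/h7.png",cv2.resize(q["frame"][:,:,::-1][215:305,330:430],None,fx=6,fy=6,interpolation=cv2.INTER_CUBIC))
```

```text
t 26.8 rel [38.9 23.6 -0.6] z 54.0 psi 2.852 Ftool [-1.   1.4 -2.6] q6 -1.64 tq [ 0.14 -0.2   0.03]
45.47038244965828 2.3070219881378207
```

View pics/h7.png

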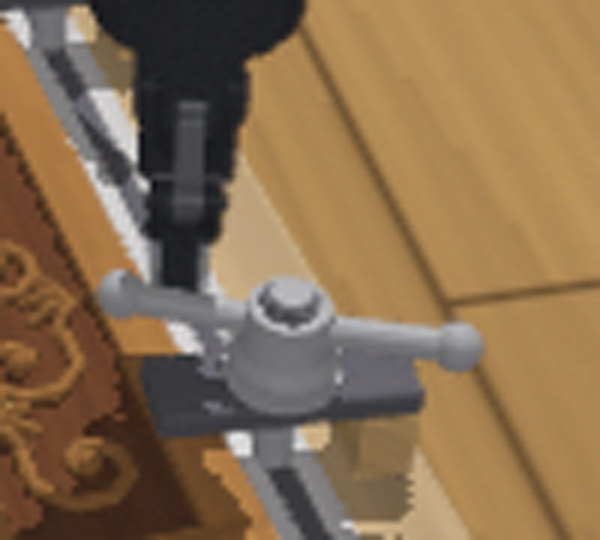

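Run:
```python
from h import *
a,b=[ray(S,up(p,6,(330,215)),85.5) for p in ((120,295),(460,345))]
print(a,b,np.hypot(*(a-b)),np.arctan2(*(a-b)[::-1]),(a+b)/2)
```

```text
[ 561.48423858 -102.65785952] [ 672.93564737 -150.82600041] 121.41493448689587 2.7336481365954324 [ 617.20994298 -126.74192997]
```

Emit:
{"op": "drive_tool", "data": {"series": "0.015 -0.03 0.01 0 0 -0.18 0; 0.035 -0.06 0.01 0 0 -0.36 0; 0.035 -0.06 0.01 0 0 -0.36 0"}}

```text
time_s: 27.15
eef_pos: [582.2, -101.0, 53.6]
ee_rot: [0.01, 0.053, 0.999, -0.001]
force: [0.1, 0.9, 0.6]
grip_width: -0.003
```

Emit:
{"op": "drive_tool", "data": {"series": "0.01 -0.02 0 0 0 -0.1 0; 0.015 -0.035 0 0 0 -0.2 0; 0.015 -0.035 0 0 0 -0.2 0"}}

```text
time_s: 27.45
eef_pos: [580.1, -104.9, 54.0]
ee_rot: [0.01, 0.004, 1.0, -0.001]
force: [-0.4, 0.6, 0.4]
grip_width: -0.002
```

Emit:
{"op": "drive_tool", "data": {"series": "0.01 -0.02 0 0 0 -0.1 0; 0.015 -0.035 0 0 0 -0.2 0; 0.015 -0.035 0 0 0 -0.2 0"}}

```text
time_s: 27.75
eef_pos: [578.2, -108.3, 54.2]
ee_rot: [0.01, -0.045, 0.999, -0.001]
force: [0.0, 4.6, 1.0]
grip_width: 0.002
```

Emit:
{"op": "drive_tool", "data": {"series": "0.005 -0.015 0 0 0 -0.05 0; 0.01 -0.025 0 0 0 -0.1 0; 0.01 -0.025 0 0 0 -0.1 0"}}

```text
time_s: 28.05
eef_pos: [577.4, -108.8, 54.1]
ee_rot: [0.01, -0.068, 0.998, 0.001]
force: [0.6, 13.0, 1.1]
grip_width: 0.001
```

Run:
```python
from h import *
rel('R')
```

```text
t 28.05 rel [38.3 25.  -0.8] z 54.1 psi -3.005 Ftool [-2.4 12.8 -1. ] q6 -2.1 tq [ 2.12 -0.19 -0.02]
```

Emit:
{"op": "drive_tool", "data": {"series": "0 0.05 0 0 0 0 0; 0 0.09 0 0 0 0 0; 0 0.09 -0.2 0 0 0 0; 0 0.09 -0.5 0 0 0 0; 0 0.09 -0.53 0 0 0 0; 0 0.09 -0.53 0 0 0 0"}}

```text
time_s: 28.65
eef_pos: [575.1, -98.5, 118.6]
ee_rot: [0.011, -0.068, 0.998, 0.0]
force: [-0.3, -0.1, -0.4]
grip_width: -0.003
```

Run:
```python
from h import *
rel('R')
go(tip('N',np.pi-.857,28,44,115),3.80,3)
```

```text
t 28.65 rel [39.3 35.5 -0.9] z 118.6 psi -3.006 Ftool [ 0.3 -0.   0.4] q6 -2.09 tq [-0.    0.03 -0.01]
[ 0.454  0.24  -0.    -0.006  0.044 -0.349]
[ 0.405  0.316  0.01   0.     0.    -0.349]
[ 0.345  0.381  0.01   0.     0.    -0.349]
```

Emit:
{"op": "drive_tool", "data": {"series": "0.45 0.24 0 0 0.044 -0.35 0; 0.45 0.24 0 0 0.044 -0.35 0; 0.45 0.24 0 0 0.044 -0.35 0; 0.45 0.24 0 0 0.044 -0.35 0"}}

```text
time_s: 29.05
eef_pos: [518.5, -77.6, 117.3]
ee_rot: [0.0, -0.154, 0.988, -0.002]
force: [-0.2, -0.1, -0.2]
grip_width: 0.002
```

Emit:
{"op": "drive_tool", "data": {"series": "0.4 0.32 0 0 0 -0.35 0; 0.4 0.32 0 0 0 -0.35 0; 0.4 0.32 0 0 0 -0.35 0; 0.4 0.32 0 0 0 -0.35 0"}}

```text
time_s: 29.45
eef_pos: [462.7, -56.4, 117.7]
ee_rot: [0.001, -0.238, 0.971, -0.002]
force: [0.0, 0.0, -0.6]
grip_width: 0.0
```

Emit:
{"op": "drive_tool", "data": {"series": "0.34 0.38 0 0 0 -0.35 0; 0.34 0.38 0 0 0 -0.35 0; 0.34 0.38 0 0 0 -0.35 0; 0.34 0.38 0 0 0 -0.35 0; 0.34 0.38 0 0 0 -0.35 0"}}

```text
time_s: 29.95
eef_pos: [406.9, -35.6, 117.7]
ee_rot: [0.002, -0.322, 0.947, -0.003]
force: [-0.2, -0.3, -0.0]
grip_width: -0.002
```

Run:
```python
from h import *
rel('N')
go(tip('N',np.pi-.857,28,44,51),3.80,1);go(tip('N',np.pi-.857,21,44,51),3.80,1)
```

```text
t 29.95 rel [26.7 38.3 -0.3] z 117.7 psi -2.487 Ftool [ 0.3 -0.1  0. ] q6 -2.6 tq [-0.01 -0.01  0.04]
[ 0.033  0.037  0.556 -0.013  0.002 -0.007]
[-0.026  0.04   0.556 -0.013  0.002 -0.007]
```

Emit:
{"op": "drive_tool", "data": {"series": "0.03 0.035 0 -0.01 0 0 0; 0.03 0.035 0.3 -0.01 0 0 0; 0.03 0.035 0.55 -0.01 0 0 0; 0.03 0.035 0.55 -0.01 0 0 0; 0 0.035 0.55 -0.01 0 0 0; -0.025 0.04 0.55 -0.01 0 0 0; -0.025 0.04 0.55 -0.01 0 0 0"}}

```text
time_s: 30.65
eef_pos: [407.8, -30.3, 52.9]
ee_rot: [0.002, -0.322, 0.947, -0.001]
force: [-1.0, 0.2, -0.2]
grip_width: 0.001
```

Emit:
{"op": "drive_tool", "data": {"series": "-0.02 0.01 0 0 0 0.1 0; -0.035 0.02 0 0 0 0.2 0; -0.055 0.025 0 0 0 0.3 0; -0.075 0.03 0 0 0 0.4 0; -0.095 0.035 0 0 0 0.5 0"}}

```text
time_s: 31.15
eef_pos: [414.5, -20.0, 53.7]
ee_rot: [0.002, -0.2, 0.98, -0.001]
force: [-1.6, -0.6, -0.7]
grip_width: -0.002
```

Run:
```python
from h import *
rel('N')
```

```text
t 31.15 rel [22.3 41.8 -0.2] z 53.7 psi -2.738 Ftool [1.7 0.1 0.7] q6 -2.31 tq [-0.09  0.21  0.02]
```

Emit:
{"op": "drive_tool", "data": {"series": "-0.035 0.02 0.01 0 0 0.2 0; -0.075 0.03 0.02 0 0 0.4 0; -0.11 0.04 0.02 0 0 0.6 0; -0.15 0.045 0.02 0 0 0.8 0; -0.19 0.05 0.02 0 0 1 0"}}

```text
time_s: 31.65
eef_pos: [433.4, -5.4, 52.0]
ee_rot: [0.003, 0.05, 0.999, -0.001]
force: [-1.4, -0.8, -0.4]
grip_width: -0.002
```

Emit:
{"op": "drive_tool", "data": {"series": "-0.035 0.02 0.01 0 0 0.2 0; -0.075 0.03 0.01 0 0 0.4 0; -0.11 0.04 0.01 0 0 0.6 0; -0.15 0.045 0.01 0 0 0.8 0; -0.19 0.05 0.01 0 0 1 0"}}

```text
time_s: 32.15
eef_pos: [456.8, -1.6, 51.6]
ee_rot: [0.003, 0.298, 0.955, -0.0]
force: [-1.7, 1.0, -0.9]
grip_width: 0.003
```

Run:
```python
from h import *
rel('N')
```

```text
t 32.15 rel [22.9 42.7 -0.1] z 51.6 psi 2.537 Ftool [ 1.9 -0.1  0.9] q6 -1.23 tq [ 0.01  0.27 -0.07]
```

Emit:
{"op": "drive_tool", "data": {"series": "-0.035 0.015 0 0 0 0.2 0; -0.075 0.03 0 0 0 0.4 0; -0.115 0.035 0 0 0 0.6 0; -0.15 0.04 0 0 0 0.8 0; -0.195 0.045 0 0 0 1 0"}}

```text
time_s: 32.65
eef_pos: [479.3, -10.2, 52.4]
ee_rot: [0.003, 0.526, 0.85, 0.001]
force: [-0.7, -0.4, 0.4]
grip_width: -0.001
```

Emit:
{"op": "drive_tool", "data": {"series": "-0.035 0.015 0 0 0 0.2 0; -0.075 0.03 0 0 0 0.4 0; -0.115 0.035 0 0 0 0.6 0; -0.15 0.04 0 0 0 0.8 0; -0.195 0.045 0 0 0 1 0"}}

```text
time_s: 33.15
eef_pos: [494.8, -28.6, 53.3]
ee_rot: [0.003, 0.722, 0.692, 0.002]
force: [-1.6, 0.9, -0.6]
grip_width: 0.002
```

Run:
```python
from h import *
rel('N')
```

```text
t 33.15 rel [22.9 42.5  0.2] z 53.3 psi 1.53 Ftool [ 0.8 -1.7  0.5] q6 -0.25 tq [ 0.22  0.12 -0.01]
```

Emit:
{"op": "drive_tool", "data": {"series": "-0.035 0.015 0.01 0 0 0.2 0; -0.075 0.03 0.02 0 0 0.4 0; -0.115 0.035 0.02 0 0 0.6 0; -0.15 0.04 0.02 0 0 0.8 0; -0.195 0.045 0.02 0 0 1 0"}}

```text
time_s: 33.65
eef_pos: [499.7, -52.1, 51.9]
ee_rot: [0.003, 0.871, 0.491, 0.003]
force: [-0.7, 1.0, -1.0]
grip_width: -0.002
```

Emit:
{"op": "drive_tool", "data": {"series": "-0.02 0.01 0 0 0 0.1 0; -0.035 0.02 0 0 0 0.2 0; -0.055 0.025 0 0 0 0.3 0; -0.075 0.03 0 0 0 0.4 0; -0.095 0.035 0 0 0 0.5 0"}}

```text
time_s: 34.15
eef_pos: [498.0, -64.1, 52.8]
ee_rot: [0.003, 0.926, 0.377, 0.004]
force: [0.5, 1.5, -0.2]
grip_width: -0.005
```

Run:
```python
from h import *
rel('N')
```

```text
t 34.15 rel [23.3 42.9  0.5] z 52.8 psi 0.774 Ftool [ 1.4 -0.7  0.2] q6 0.43 tq [ 0.13 -0.13  0.08]
```

Emit:
{"op": "drive_tool", "data": {"series": "-0.02 0.01 0.01 0 0 0.1 0; -0.035 0.015 0.01 0 0 0.2 0; -0.055 0.02 0.01 0 0 0.3 0; -0.075 0.03 0.01 0 0 0.4 0"}}

```text
time_s: 34.55
eef_pos: [494.8, -72.8, 52.6]
ee_rot: [0.003, 0.959, 0.282, 0.005]
force: [2.5, 3.4, -0.6]
grip_width: -0.003
```

Emit:
{"op": "drive_tool", "data": {"series": "-0.02 0.01 0 0 0 0.1 0; -0.035 0.015 0 0 0 0.2 0"}}

```text
time_s: 34.75
eef_pos: [493.5, -76.1, 53.7]
ee_rot: [0.003, 0.973, 0.232, 0.007]
force: [7.0, 6.0, -3.3]
grip_width: -0.004
```

Run:
```python
from h import *
rel('N')
```

```text
t 34.75 rel [25.6 42.6  0.7] z 53.7 psi 0.469 Ftool [ 8.9 -2.2  3.4] q6 0.71 tq [ 1.   -1.13 -0.01]
```

Stiff zone reached; push a bit further, as with L.

Emit:
{"op": "drive_tool", "data": {"series": "-0.02 0.005 0 0 0 0.1 0; -0.035 0.01 0 0 0 0.15 0; -0.035 0.01 0 0 0 0.15 0"}}

```text
time_s: 35.05
eef_pos: [492.1, -78.5, 55.0]
ee_rot: [0.003, 0.981, 0.195, 0.01]
force: [7.5, 6.4, 0.0]
grip_width: -0.004
```

Run:
```python
from h import *
rel('N')
```

```text
t 35.05 rel [26.5 42.2  0.9] z 55.0 psi 0.393 Ftool [ 9.4 -3.   0.1] q6 0.78 tq [ 1.06 -1.18  0.  ]
```

Emit:
{"op": "drive_tool", "data": {"series": "-0.02 0.005 0.015 0 0 0.1 0; -0.035 0.01 0.02 0 0 0.15 0; -0.035 0.01 0.02 0 0 0.15 0"}}

```text
time_s: 35.35
eef_pos: [490.9, -80.9, 54.4]
ee_rot: [0.003, 0.987, 0.158, 0.013]
force: [6.3, 6.7, 3.1]
grip_width: -0.001
```

Run:
```python
from h import *
rel('N')
```

```text
t 35.35 rel [27.8 41.9  1.1] z 54.4 psi 0.317 Ftool [ 8.2 -4.3 -2.9] q6 0.84 tq [ 1.11 -1.06  0.01]
```

Emit:
{"op": "drive_tool", "data": {"series": "0.06 0 0 0 0 0 0; 0.1 0 0 0 0 0 0; 0.1 0 -0.2 0 0 0 0; 0.1 0 -0.6 0 0 0 0; 0.1 0 -0.95 0 0 0 0; 0.1 0 -0.95 0 0 0 0"}}

```text
time_s: 35.95
eef_pos: [501.6, -77.8, 174.3]
ee_rot: [0.006, 0.987, 0.158, 0.017]
force: [0.4, -1.0, -0.3]
grip_width: -0.001
```

Run:
```python
from h import *
rel('N')
from rig import eyes
import cv2
q=eyes.capture("side")["frame"][:,:,::-1]; cv2.imwrite("pics/h8.png",cv2.resize(q[150:300,220:420],None,fx=4,fy=4,interpolation=cv2.INTER_CUBIC))
```

```text
t 35.95 rel [38.9 42.4  2. ] z 174.3 psi 0.317 Ftool [0.1 1.1 0.3] q6 0.86 tq [-0.02  0.05  0.06]
```

View pics/h8.png

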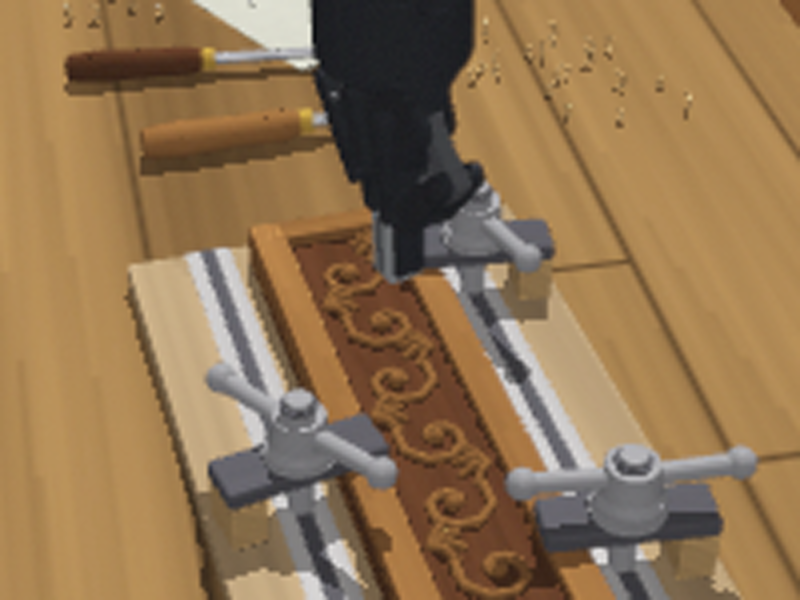

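Run:
```python
from h import *
for n,z,st,pts in (("N",81,-.857,((222,380),(378,470))),("R",86,-.57,((522,484),(740,463)))):
    a,b=[ray(S,up(p,4,(220,150)),z) for p in pts]; f=np.arctan2(*(b-a)[::-1]); print(n,(a+b)/2,np.hypot(*(a-b)),"cw turn mod pi",(st-f)%np.pi, (st-f)%np.pi-np.pi)
b=ray(S,up((530,252),4,(220,150)),81)-np.array(C["L"]); f=np.arctan2(b[1],b[0]); print("L",np.hypot(*b),(-.76-f)%np.pi)
```

```text
N [449.06994008 -48.61712287] 115.7364065286575 cw turn mod pi 0.04007925971011206 -3.101513393879681
R [ 616.73055614 -127.52284369] 119.78724383073579 cw turn mod pi 2.625085137662158 -0.5165075159276351
L 53.482853437570874 0.42528006395655393
```

```bash
python3 -c "
from rig import ctrl,telemetry
print(ctrl.finish_job()); print(telemetry.sense()['force'])"
```

```text
the job is handed in; nothing more can be done
None
the job is handed in; nothing more can be done
```

Two of the nuts are seated on their washers. The crossed one is wound back up against its clip, and the job was handed in at about 36 s.

- **Far nut on the left (+y):** it ran free for about 3.5 rad, then stiffened at about 10 N. I pushed it a little further into the stiff zone and left it there.
- **Far nut on the right (−y):** it went stiff at about 12 N after about 1.8 rad, so this is the crossed one. I stopped there and wound it back until it hit the hard stop at about 13 N. The last picture puts it about 0.5 rad behind where it started, which fits.
- **Near nut:** it ran free for about 3.1 rad, then stiffened at about 10 N, and I pushed it a little further the same way.

**Forces:** the highest push reading was about 13 N. Forces were read only at the end of each move, so a brief peak between readings is not ruled out.

**Bystanders:** the last picture shows the parts of both gouges in view lying where they were. The mallet and offcut were outside that crop, but the arm never went near them.

**What disagreed:**
- The closed fingertips sit about 19 mm above the reported TCP. My first sweep therefore passed over the left nut without touching it, and I worked about 19 mm lower after that.
- In the last picture the near nut's arm span measured 116 mm instead of 120, and the left nut's ball 53 mm out instead of 60. Their final angles by camera are therefore rough, and the seating of both rests on the force readings.

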